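Vent the desiccator and crack its lid

TASK

The desiccator's glass lid is stuck on its rubber seal. First open the vent tap on its side tube by turning the handle a quarter turn anticlockwise (seen from above) until it lies in line with the tube; then take the lid by its knob, pull it straight up until the seal lets go, and finish while still holding it level over the pot, lifted 10 to 25 mm (about a finger's breadth) so that the air can change. Do not lift the lid before the vent is open, do not fling it up (never more than 60 mm), and leave the other things around it where they stand.

Things in the scene. Friction and masses are not known exactly. Their poses are not given: they have to be found in the camera images.
- desiccator_base: Grey plastic pot of the desiccator, fixed to the bench: 120 mm diameter, 85 mm high, with a 136 mm flange round its mouth. Origin: centre of its underside on the bench; z up. Its +x axis points from the pot's centre along the side tube to the vent tap.
- base_rim (a point): Centre of the pot's mouth, level with the top of the flange, 85 mm above the bench. Rubber lips in the mouth grip the bead of the lid: pulling up takes a force that rises to a peak of roughly 12 to 22 N (weight included) 3 to 5 mm up, then drops to the lid's weight; above about 9 mm the seal no longer touches the lid.
- vent_tap (a joint): Angle of the vent tap's handle about its vertical axis: 0 = shut (bar across the side tube), 1.571 = fully open against its stop (bar in line with the side tube), growing anticlockwise seen from above. It starts between 0 and 0.3. The tap turns with light friction (about 0.04 N m) and stays where it is left.
- vent_handle (a point): Centre of the black bar handle of the vent tap, 82 mm above the bench, 128 mm from the pot's axis, on the tap's own turning axis; the point turns with it. The bar is 40 mm long (point's y axis), 9 mm thick (its x) and 24 mm high; below it are 20 mm of 8 mm stem. Grip it from above across its thickness.
- desiccator_lid: Loose round glass lid, 132 mm diameter, about 0.3 kg. Origin: centre of the underside of its flange, which rests on the pot's rim (at the start it coincides with point base_rim); z up. A beaded plug reaches 13 mm below the origin into the pot's mouth, where the rubber seal grips it.
- lid_knob (a point): Centre of the grip of the lid's black knob, 53 mm above the lid's origin, on its axis. The knob is round and widens upward: 23 mm diameter 13 mm below this point, 28 mm diameter 9 mm above it; its top is 15 mm above this point, the glass dome 27 mm below it.
- beaker: Bystander: small glass beaker, 51 mm diameter, 60 mm high; origin at the centre of its underside.
- vial: Bystander: small jar with a dark cap, 36 mm diameter, 78 mm high; origin at the centre of its underside.
- cork: Bystander: cork, 26 mm diameter and height; origin at the centre of its underside.
- weighing_bottle: Bystander: small glass bottle with a glass lid, 36 mm diameter, 60 mm high; origin at the centre of its underside.
- conical_flask_1: Bystander: conical flask, 86 mm diameter, 135 mm high; origin at the centre of its underside.

How it is judged:
On the way, in this order (a step that is already met when the one before it is completed fails the run):
1. the vent tap is opened with the lid still seated (value of joint vent_tap above 1.35 rad and z of desiccator_lid in the frame of base_rim below 0.004 m), for 0.2 s.
2. the lid is pulled free of the seal by the gripper (z of desiccator_lid in the frame of base_rim above 0.0095 m and contact force between desiccator_lid and the fingers above 1 N), for 0.2 s.
At the end, for the whole second after the job is handed in: The vent tap is open (joint above 1.3 rad); the lid is held still by the fingers alone, its underside 9 to 27 mm above the pot's rim, within 15 mm of the pot's axis, tilted less than 0.12 rad (7 degrees), and touches neither pot nor seal (value of joint vent_tap above 1.3 rad and z of desiccator_lid in the frame of base_rim between 0.009 and 0.027 m and horizontal distance between desiccator_lid and base_rim below 0.015 m and angle between desiccator_lid's own z axis and vertical below 0.12 rad and contact force between desiccator_lid and the fingers above 1 N and contact force between desiccator_lid and desiccator_base below 0.3 N and linear speed of desiccator_lid below 0.02 m/s); the arm keeps its last pose, push and grip.
It fails at once if the lid is lifted before the vent is open (z of desiccator_lid in the frame of base_rim above 0.006 m and value of joint vent_tap below 1.2 rad).
It fails at once if the lid is flung or lifted more than 60 mm (z of desiccator_lid in the frame of base_rim above 0.06 m).
It fails at once if a bystander is moved more than 30 mm (distance of any of beaker, vial, cork, weighing_bottle, conical_flask_1 from where it was at the start of the episode above 0.03 m).
It also fails if it takes over 40 s, if anything falls off the work surface, if the arm or the gripper's body presses on something with over 40 N, if the wrist force passes 120 N, or if a joint passes its speed limit or range.

ROBOT

A 6-joint arm with a two-finger parallel gripper is mounted at the origin on the work surface; the furniture and walls round the work are solid. World frame = base frame: x ahead of the robot, y to its left, z up, the work surface at z = 0. Lengths are in m, angles in rad, forces in N, time in s.
With the tool pointing down it reaches from about 0.3 to 0.825 m from the base axis. Payload 5.4 kg.
Tool frame: the origin (TCP) lies at the very end of the fingers, on their centre line; the grasp point (between the pads) lies 19 mm behind it (robot.grip_point_offset is the distance from the TCP to the grasp point, in m); z points along the fingers, y is the direction in which the jaws open and shut (so a half turn about z gives the same grasp; the last joint's range is limited). The gripper opens to 92 mm and grips with 3 to 60 N. Pads are 20 mm wide; open, the fingers measure 128 mm over their backs; the gripper's body (75 mm by 189 mm) begins 69 mm behind the grasp point.
Start: joints at [-1.342, 0.158, 1.597, -0, 1.386, -0.21], TCP at [0.244, -0.521, 0.215] pointing down, gripper open.
Joint ranges: [-2.91, 2.91], [-0.94, 2.29], [0.18, 2.7], [-1.29, 4.43], [0.17, 2.64], [-3, 3]. Speed limits (rad/s): [2.57, 2.57, 3.14, 3.14, 3.14, 3.14].

INTERFACE

Orientations are given as a 3x3 rotation matrix whose columns are the frame's x, y, z axes.
In Python, from cell import robot gives the robot as it stands.
- The arm moves only by the tool step_arm, never from a script. Its argument "plan" is text: rows parted by semicolons, each of 7 numbers parted by spaces: the finger opening in m, from 0 to 0.0919, then the shift along the tool's x, y, z in m, then the turn, a rotation vector about the tool's x, y, z in units of 10 degrees (1.0 is 10 degrees). In form: jaw x y z wx wy wz; .... A call has 1 to 10 rows; each row shifts and turns the commanded pose from where the row before left it, along the tool's axes as they then stand; what a row does not reach is not made up. A row lasts 1/8 s, in which the tool goes at most 62.5 mm and 10.7 degrees, less where a joint would pass 70% of its speed; a pose out of reach is approached as far as the arm can. A call is refused whole if a number of a shift passes 0.0625 or a number of a turn 1, either way. A call with a gripper value outside its range is refused whole. The fingers move at their own pace and stop on an object; "force" is the grip in N (left out, the last holds). Time passes only in rows, so rows that do not move let the fingers close. It gives the time, the measured TCP pose, the force and the opening at its end, in the units of the state.
- robot.get_obs(): the state, without advancing time (a new reading comes with each control period).
- robot.get_image(name): name is "scene" or "side" or "wrist"; returns (picture, depth): 400x640x3 uint8, red, green, blue; 400x640 float32, m along the optical axis (not along the pixel's ray), 0 where there is no reading.
- robot.calibration(name): a dict with "intrinsics" (3x3 intrinsics, pixels), "rvec" (rotation vector, rad) and "tvec" (3), from world to camera coordinates, as OpenCV has them; the wrist camera has in their place "hand_eye" (4x4, takes a point from camera to tool coordinates, whose origin is the TCP and whose axes are the flange's). Camera axes: x right, y down, z forward; pixel columns grow to the right and rows downward; lengths in m; the calibration is good to about 2 mm. A picture is of the moment at which its call begins: read the wrist's pose just before it. calibration takes no time and is no camera call.
- robot.finish_job(): hands the job in, once; it reports no verdict.
Trained networks look in the newest picture that a camera, given by its name, has taken for a name from the list of things; names that differ only in an ending like _2 or _b are one class to them, and where a whole thing is asked for, a point or a joint stands for the part that bears it (a point fixed in the world has none). Each returns a list of dicts, best first, with "conf" (0 to 1); they miss things now and then, are a little off and sometimes report something else, mostly with a low value. They report only what shows in the picture. A call takes as long as a camera call.
- robot.boxes_of(camera, target): "point" ([column, row] in pixels, amid what is visible of it).
- robot.tip_of(camera, target): "point" ([column, row] in pixels: a listed point, or the origin of a listed thing).
The state is a dict: "t": time; "q": joint angles; "joint_velocities": joint speeds; "tau": joint torques, N m; "position": TCP position; "tool_rot": TCP orientation; "contact_force": force on the tool from outside, world axes, zero at the start; "moment": the same for the moment, N m; "gripper_width": finger opening in m.
Only numpy, scipy, OpenCV 4.12 (cv2) and the standard library are available. Lean on these libraries where they do the work, as an engineer would, in place of code of your own. Each camera call takes 0.05 s, during which the arm holds its last target.

## Working session

There is one attempt and no reset: what is moved stays moved. The work goes in short steps, Python scripts to look and compute and a tool call to move; the robot and the scene stay as the last step left them, time stands still between calls to the robot, and variables do not carry over. Pictures are saved under pics/ and viewed, and the job is handed in when it is done.

Besides the shell and the picture viewer there is one more tool, called after "Call:" by a JSON object that holds its "method" and its "body". step_arm: Moves the arm, as the interface text tells. Its arguments: {"type":"object","properties":{"plan":{"type":"string"},"force":{"type":"number"}},"required":["plan"]}

```bash
ls; mkdir -p pics; cat > h.py <<'E'
import numpy as np,cv2
from cell import robot
def save(n,img): cv2.imwrite('pics/'+n+'.png',img[:,:,::-1])
def cam(name):
    c=robot.calibration(name);K=np.array(c['intrinsics'])
    if name=='wrist':
        o=robot.get_obs();T=np.eye(4);T[:3,:3]=o['tool_rot'];T[:3,3]=o['position'];W=T@np.array(c['hand_eye'])
    else:
        R=cv2.Rodrigues(np.array(c['rvec'],float))[0];W=np.eye(4);W[:3,:3]=R.T;W[:3,3]=-R.T@np.array(c['tvec']).ravel()
    return K,W
def ray(name,p):
    K,W=cam(name);d=W[:3,:3]@np.linalg.solve(K,[p[0],p[1],1.]);return W[:3,3],d
def atz(name,p,z):
    o,d=ray(name,p);return o+d*(z-o[2])/d[2]
def tri(a,b):
    # list of (o,d)
    A=0;B=0
    for o,d in (a,b):
        d=d/np.linalg.norm(d);P=np.eye(3)-np.outer(d,d);A=A+P;B=B+P@o
    x=np.linalg.solve(A,B);return x,[np.linalg.norm((np.eye(3)-np.outer(d,d)/(d@d))@(x-o)) for o,d in (a,b)]
E
python3 - <<'E'
from h import *
for n in ('scene','side','wrist'):
    im,d=robot.get_image(n);save(n+'0',im);np.save(n+'0d.npy',d)
    K,W=cam(n);print(n,W[:3,3].round(3))
    for t in ('vent_handle','lid_knob','base_rim','desiccator_base','conical_flask_1','vial','beaker','cork','weighing_bottle'):
        r=robot.tip_of(n,t)[:2]
        print(n,t,[(np.round(x['point'],1).tolist(),round(x['conf'],2)) for x in r])
o=robot.get_obs();print(o)
E
```

```text
pics
scene [0.548 0.475 0.969]
scene vent_handle [([320.7, 177.9], 0.55)]
scene lid_knob [([371.2, 174.4], 0.61)]
scene base_rim [([369.3, 174.9], 0.59)]
scene desiccator_base [([364.4, 201.6], 0.7)]
scene conical_flask_1 [([390.3, 289.6], 0.61), ([275.0, 236.4], 0.5)]
scene vial [([374.0, 253.8], 0.55)]
scene beaker [([377.0, 258.2], 0.75), ([270.5, 187.5], 0.62)]
scene cork [([274.7, 234.7], 0.57)]
scene weighing_bottle [([379.5, 327.6], 0.51)]
side [ 0.403 -0.739  0.813]
side vent_handle [([247.2, 189.9], 0.73), ([251.6, 207.3], 0.61)]
side lid_knob [([281.3, 228.6], 0.73)]
side base_rim []
side desiccator_base [([250.9, 210.1], 0.67)]
side conical_flask_1 [([249.7, 209.5], 0.55)]
side vial [([332.9, 243.7], 0.57), ([261.8, 222.4], 0.55)]
side beaker [([387.9, 250.4], 0.69)]
side cork [([354.0, 215.1], 0.55)]
side weighing_bottle [([246.4, 190.8], 0.62)]
wrist [ 0.322 -0.484  0.385]
wrist vent_handle []
wrist lid_knob []
wrist base_rim []
wrist desiccator_base []
wrist conical_flask_1 []
wrist vial []
wrist beaker []
wrist cork []
wrist weighing_bottle []
{'t': 1.5, 'q': array([-1.34209217e+00,  1.58416408e-01,  1.59701377e+00, -2.56109203e-05,
        1.38617702e+00, -2.10107880e-01]), 'joint_velocities': array([-6.84268826e-05, -4.08597186e-05,  4.84333767e-04, -5.12097865e-06,
        9.96050314e-04, -1.56082168e-04]), 'tau': array([ 8.73603585e-04, -3.85567939e+01, -3.22356892e+01,  7.02478015e-02,
        3.06756177e-02, -1.17410593e-05]), 'position': array([ 0.24426196, -0.52051876,  0.21458501]), 'tool_rot': array([[ 9.05255025e-01,  4.24868613e-01, -2.78168859e-05],
       [ 4.24868613e-01, -9.05255026e-01,  8.45494650e-06],
       [-2.15891344e-05, -1.94724046e-05, -1.00000000e+00]]), 'contact_force': array([-0.04814538, -0.23901943, -0.29707201]), 'moment': array([0.01120781, 0.02970702, 0.0197577 ]), 'gripper_width': 0.09172856622401676}
```

View pics/scene0.png

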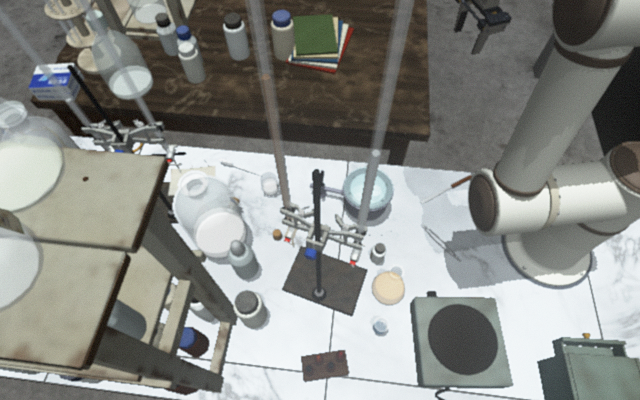

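View pics/side0.png

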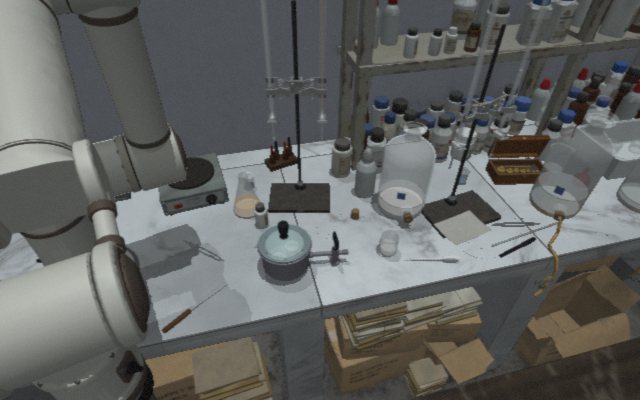

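```bash
python3 - <<'E'
from h import *
for a,b,n in (((320.7,177.9),(247.2,189.9),'vent'),((320.7,177.9),(251.6,207.3),'vent'),((371.2,174.4),(281.3,228.6),'knob'),((364.4,201.6),(250.9,210.1),'x')):
    print(n,tri(ray('scene',a),ray('side',b)))
print(atz('scene',(371.2,174.4),.138),atz('scene',(320.7,177.9),.082))
print(atz('side',(281.3,228.6),.138),atz('side',(247,189),.082))
E
```

```text
vent (array([ 0.51132261, -0.00784854,  0.21895525]), [np.float64(0.09438660116210645), np.float64(0.09438660116210634)])
vent (array([ 0.51448212, -0.0308339 ,  0.18313908]), [np.float64(0.09397652013470545), np.float64(0.0939765201347053)])
knob (array([ 0.48338501, -0.08374735,  0.14041723]), [np.float64(0.00271271135172482), np.float64(0.002712711351725005)])
x (array([ 0.45851828, -0.00297067,  0.13828083]), [np.float64(0.03976713096474261), np.float64(0.03976713096474264)])
[ 0.48589745 -0.08569483  0.138     ] [ 0.6164539  -0.09698579  0.082     ]
[ 0.48096978 -0.08108613  0.138     ] [0.4202135  0.15337719 0.082     ]
```

```bash
python3 - <<'E'
from h import *
im=cv2.imread('pics/scene0.png');cv2.imwrite('pics/sc.png',cv2.resize(im[130:290,220:440],None,fx=3.6,fy=3.6,interpolation=2))
im=cv2.imread('pics/side0.png');cv2.imwrite('pics/sd.png',cv2.resize(im[150:300,220:420],None,fx=4,fy=4,interpolation=2))
print('stand base',atz('side',(300,187),.01),atz('scene',(319,295),.01))
print('handle side',atz('side',(335,243),.082))
d=np.load('side0d.npy')
def p3(n,u,v,d):
    K,W=cam(n);return W[:3,:3]@(np.linalg.solve(K,[u,v,1.])*d[v,u])+W[:3,3]
for u,v in ((283,228),(335,240),(296,60),(298,120),(270,118),(322,118),(295,5),(275,85),(320,85),(262,214),(388,245),(246,205)): print(u,v,p3('side',u,v,d).round(3))
E
```

```text
stand base [0.58601971 0.21031893 0.01      ] [0.58671362 0.20154393 0.01      ]
handle side [ 0.60758718 -0.10771633  0.082     ]
283 228 [ 0.484 -0.091  0.149]
335 240 [ 0.607 -0.108  0.093]
296 60 [0.585 0.197 0.425]
298 120 [0.585 0.199 0.257]
270 118 [0.507 0.177 0.287]
322 118 [0.639 0.147 0.285]
295 5 [0.588 0.202 0.548]
275 85 [0.566 0.47  0.236]
320 85 [0.635 0.155 0.373]
262 214 [0.449 0.067 0.056]
388 245 [ 0.749 -0.117  0.046]
246 205 [0.41  0.129 0.044]
```

View pics/sc.png

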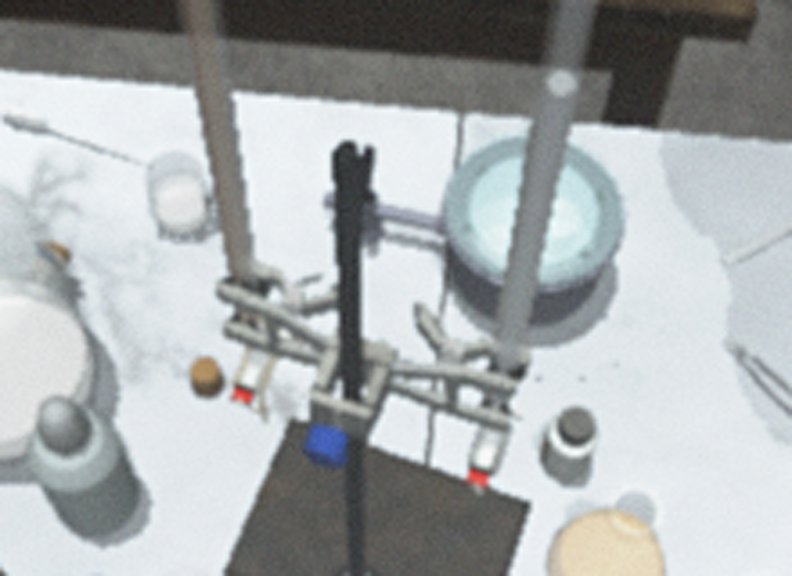

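View pics/sd.png

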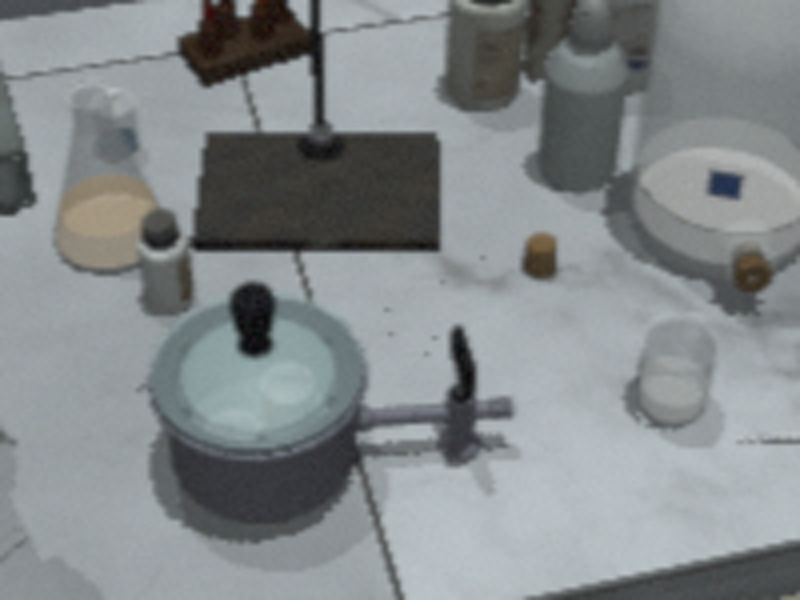

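```bash
cat >> h.py <<'E'
def plan(tgt,yawx,n,jaw,o=None):
    o=o or robot.get_obs();p=np.array(o['position']);R=np.array(o['tool_rot'])
    y0=np.arctan2(R[1,0],R[0,0]);dy=(yawx-y0+np.pi)%(2*np.pi)-np.pi
    rows=[]
    for i in range(n):
        y=y0+dy*i/n;x=np.array([np.cos(y),np.sin(y),0]);yy=np.array([np.sin(y),-np.cos(y),0])
        d=(np.array(tgt)-p)/n
        rows.append('%g %.4f %.4f %.4f 0 0 %.3f'%(jaw,d@x,d@yy,-d[2],-np.degrees(dy)/n/10))
    print('; '.join(rows))
E
python3 - <<'E'
from h import *
H=np.array(robot.calibration('wrist')['hand_eye']);print(H.round(3));print(robot.calibration('wrist')['intrinsics'])
plan([.59,-.14,.215],1.38,10,.03)
E
```

```text
[[-0.    -0.955 -0.296  0.086]
 [ 1.    -0.    -0.    -0.001]
 [ 0.    -0.296  0.955 -0.17 ]
 [ 0.     0.     0.     1.   ]]
[[305.39192331   0.         320.61981034]
 [  0.         305.39192331 199.58771774]
 [  0.           0.           1.        ]]
0.03 0.0475 -0.0198 -0.0000 0 0 -0.539; 0.03 0.0491 -0.0152 -0.0000 0 0 -0.539; 0.03 0.0503 -0.0105 -0.0000 0 0 -0.539; 0.03 0.0511 -0.0058 -0.0000 0 0 -0.539; 0.03 0.0514 -0.0009 -0.0000 0 0 -0.539; 0.03 0.0513 0.0039 -0.0000 0 0 -0.539; 0.03 0.0507 0.0087 -0.0000 0 0 -0.539; 0.03 0.0496 0.0134 -0.0000 0 0 -0.539; 0.03 0.0481 0.0180 -0.0000 0 0 -0.539; 0.03 0.0462 0.0225 -0.0000 0 0 -0.539
```

Call:
{"method": "step_arm", "body": {"plan": "0.03 0.0475 -0.02 0 0 0 -0.54; 0.03 0.049 -0.015 0 0 0 -0.54; 0.03 0.05 -0.0105 0 0 0 -0.54; 0.03 0.051 -0.006 0 0 0 -0.54; 0.03 0.0515 -0.001 0 0 0 -0.54; 0.03 0.0515 0.004 0 0 0 -0.54; 0.03 0.051 0.0085 0 0 0 -0.54; 0.03 0.0495 0.0135 0 0 0 -0.54; 0.03 0.048 0.018 0 0 0 -0.54; 0.03 0.046 0.0225 0 0 0 -0.54"}}

```text
t: 2.75
position: [0.5904, -0.1384, 0.2147]
tool_rot: [[0.185, 0.983, 0.0], [0.983, -0.185, -0.0], [-0.0, 0.0, -1.0]]
contact_force: [0.3, -0.7, -0.2]
gripper_width: 0.03
```

Call:
{"method": "step_arm", "body": {"plan": "0.03 0 0 0 0 0 0; 0.03 0 0 0 0 0 0; 0.03 0 0 0 0 0 0"}}

```text
t: 3.12
position: [0.5887, -0.1409, 0.2146]
tool_rot: [[0.19, 0.982, -0.0], [0.982, -0.19, -0.0], [-0.0, -0.0, -1.0]]
contact_force: [-0.2, 0.7, 0.5]
gripper_width: 0.03
```

```bash
python3 - <<'E'
from h import *
o=robot.get_obs();print(o['t'],o['position'],o['tool_rot'][:2,0],o['q'],o['gripper_width'])
im,d=robot.get_image('wrist');save('w1',im);np.save('w1d.npy',d)
for t in ('vent_handle','lid_knob'):
    for x in robot.tip_of('wrist',t)[:2]: print(t,x,atz('wrist',x['point'],.082 if t[0]=='v' else .138))
E
```

```text
3.125 [ 0.58866973 -0.14086248  0.21462524] [0.19035964 0.98171438] [-4.34103690e-01  2.36094583e-01  1.50756965e+00 -3.28260223e-04
  1.39806404e+00 -2.42518734e-01] 0.030006113641794972
vent_handle {'point': [333.2, 139.3], 'conf': 0.78} [ 0.61187174 -0.09088785  0.082     ]
lid_knob {'point': [184.8, 158.4], 'conf': 0.89} [ 0.4897241  -0.07658745  0.138     ]
```

View pics/w1.png

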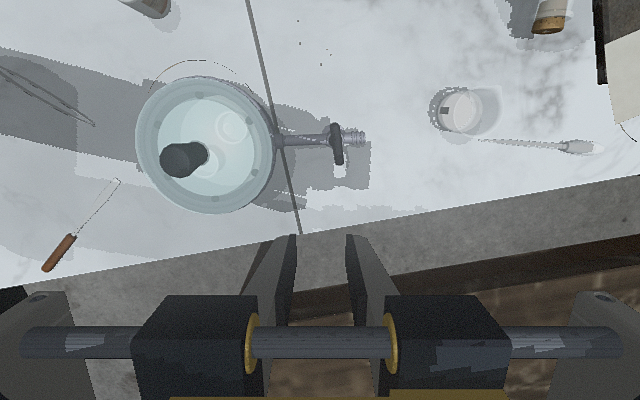

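```bash
python3 - <<'E'
from h import *
d=np.load('w1d.npy');im=cv2.imread('pics/w1.png')
K,W=cam('wrist')
v,u=np.mgrid[0:400,0:640];P=(np.linalg.inv(K)@np.stack([u.ravel(),v.ravel(),np.ones(u.size)]))*d.ravel()
P=(W[:3,:3]@P).T+W[:3,3];P=P.reshape(400,640,3)
np.save('P.npy',P)
m=(im.max(2)<80)&(u>320)&(u<355)&(v>110)&(v<175)
q=P[m];print(len(q),q[:,2].min(),q[:,2].max())
t=q[(q[:,2]>.086)&(q[:,2]<.1)];print(len(t),t.mean(0),t.min(0),t.max(0))
c=cv2.minAreaRect((t[:,:2]*1000).astype(np.float32));print(c)
# flange of lid: z histogram
m=(u>120)&(u<290)&(v>60)&(v<225)
q=P[m];h=np.histogram(q[:,2],bins=np.arange(-.01,.18,.005));print(list(zip(h[1].round(3),h[0])))
for vv in range(115,175,4): print(vv,[(round(float(P[vv,x,2]),3)) for x in range(326,352,3)])
cv2.imwrite('pics/w1c.png',cv2.resize(im[60:230,120:390],None,fx=2.9,fy=2.9,interpolation=2))
E
```

```text
136 0.052599621921059936 0.0952615205490559
122 [ 0.61377589 -0.09777406  0.09283482] [ 0.60948131 -0.11404891  0.08614383] [ 0.61902612 -0.07511592  0.09526152]
((614.1765747070312, -94.55925750732422), (38.84939956665039, 8.833391189575195), 86.98188018798828)
[(np.float64(-0.01), np.int64(0)), (np.float64(-0.005), np.int64(6780)), (np.float64(0.0), np.int64(5215)), (np.float64(0.005), np.int64(0)), (np.float64(0.01), np.int64(6)), (np.float64(0.015), np.int64(28)), (np.float64(0.02), np.int64(23)), (np.float64(0.025), np.int64(22)), (np.float64(0.03), np.int64(26)), (np.float64(0.035), np.int64(98)), (np.float64(0.04), np.int64(94)), (np.float64(0.045), np.int64(0)), (np.float64(0.05), np.int64(0)), (np.float64(0.055), np.int64(0)), (np.float64(0.06), np.int64(0)), (np.float64(0.065), np.int64(0)), (np.float64(0.07), np.int64(0)), (np.float64(0.075), np.int64(1)), (np.float64(0.08), np.int64(436)), (np.float64(0.085), np.int64(136)), (np.float64(0.09), np.int64(2937)), (np.float64(0.095), np.int64(2842)), (np.float64(0.1), np.int64(3304)), (np.float64(0.105), np.int64(3696)), (np.
[... 724 characters left out ...]
32, 0.094, 0.095, 0.093, 0.004, 0.005, 0.001, -0.001]
135 [0.038, 0.05, 0.093, 0.095, 0.093, 0.05, 0.04, 0.039, 0.038]
139 [0.049, 0.054, 0.093, 0.093, 0.094, 0.053, 0.04, 0.042, 0.04]
143 [0.037, 0.054, 0.092, 0.094, 0.093, 0.093, 0.034, -0.001, -0.001]
147 [-0.0, -0.0, 0.05, 0.093, 0.094, 0.093, 0.0, -0.0, -0.001]
151 [0.0, -0.001, 0.0, 0.093, 0.094, 0.094, -0.001, 0.001, 0.001]
155 [-0.001, -0.0, 0.001, 0.093, 0.093, 0.095, -0.001, 0.001, 0.0]
159 [0.0, 0.001, 0.385, 0.094, 0.095, 0.094, -0.0, -0.0, 0.0]
163 [0.0, -0.0, 0.0, 0.093, 0.094, 0.094, -0.002, -0.001, 0.001]
167 [0.0, 0.0, 0.0, -0.001, 0.001, 0.001, 0.0, -0.0, 0.001]
171 [-0.001, -0.0, -0.001, -0.0, 0.001, 0.0, -0.0, -0.0, -0.0]
```

View pics/w1c.png

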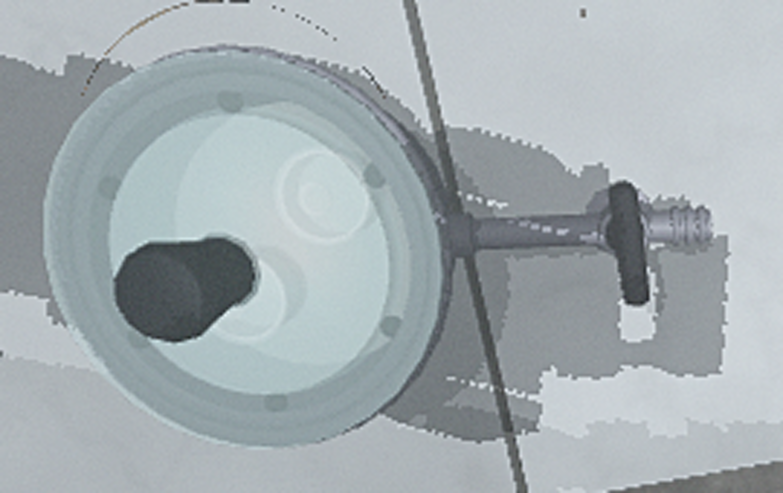

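```bash
python3 - <<'E'
from h import *
P=np.load('P.npy');im=cv2.imread('pics/w1.png');v,u=np.mgrid[0:400,0:640]
m=(im.max(2)<90)&(u>140)&(u<230)&(v>120)&(v<200)&(P[...,2]>.149)&(P[...,2]<.16)
q=P[m];c,r=cv2.minEnclosingCircle((q[:,:2]*1000).astype(np.float32));print('knob top',len(q),q.mean(0),c,r)
m=(u>120)&(u<290)&(v>60)&(v<225)&(P[...,2]>.082)&(P[...,2]<.1)
q=P[m];c2,r=cv2.minEnclosingCircle((q[:,:2]*1000).astype(np.float32));print('flange',c2,r)
h=np.array([614.2,-94.6]);
for k in(c,c2):
    k=np.array(k);print(np.linalg.norm(h-k),np.arctan2(*(h-k)[::-1]))
m=(u>285)&(u<325)&(v>125)&(v<150)&(P[...,2]>.03)
q=P[m][:,:2]*1000;print(cv2.fitLine(q.astype(np.float32),2,0,.01,.01).ravel())
for x in(-.053,):
  plan([.614,-.095,.125],1.5708-.053,3,.03)
E
```

```text
knob top 740 [ 0.48832333 -0.07615276  0.15204665] (488.6117858886719, -76.30210876464844) 12.939635276794434
flange (488.2756042480469, -76.28251647949219) 67.51565551757812
126.9141928522321 -0.1446795097747326
127.24969016865462 -0.14445097091250955
[ 9.9080849e-01 -1.3527189e-01  5.8177179e+02 -8.9671219e+01]
0.03 0.0165 0.0053 0.0299 0 0 -0.264; 0.03 0.0163 0.0061 0.0299 0 0 -0.264; 0.03 0.0160 0.0068 0.0299 0 0 -0.264
```

Call:
{"method": "step_arm", "body": {"plan": "0.03 0.0165 0.0055 0.03 0 0 -0.26; 0.03 0.0165 0.006 0.03 0 0 -0.26; 0.03 0.016 0.007 0.03 0 0 -0.26; 0.03 0 0 0 0 0 0; 0.03 0 0 0 0 0 0"}}

```text
t: 3.9
position: [0.6151, -0.0949, 0.126]
tool_rot: [[0.055, 0.999, 0.002], [0.999, -0.055, -0.001], [-0.001, 0.002, -1.0]]
contact_force: [0.0, -0.3, -0.1]
gripper_width: 0.03
```

```bash
python3 - <<'E'
from h import *
o=robot.get_obs();print(o['t'],o['position'],o['tool_rot'][:2,0],o['q'])
im,d=robot.get_image('wrist');save('w2',im)
plan([.6143,-.0946,.07],1.5708-.053,3,.03)
E
```

```text
3.9 [ 0.61513413 -0.09490283  0.12603569] [0.05468736 0.99850316] [-3.46741710e-01  3.54322622e-01  1.54285234e+00 -3.62173971e-04
  1.24260453e+00 -2.91911297e-01]
0.03 0.0001 -0.0004 0.0189 0 0 -0.003; 0.03 0.0001 -0.0004 0.0189 0 0 -0.003; 0.03 0.0001 -0.0004 0.0189 0 0 -0.003
```

View pics/w2.png

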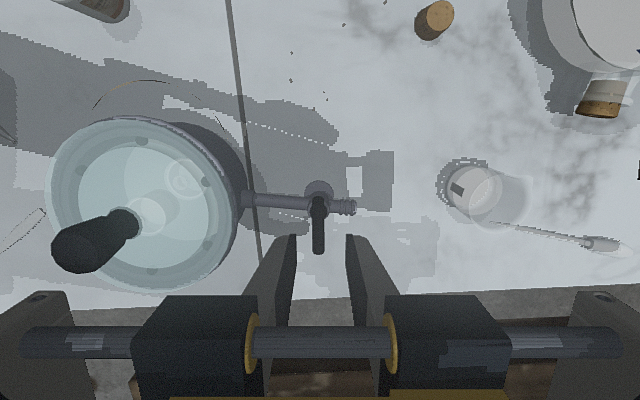

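Call:
{"method": "step_arm", "body": {"plan": "0.03 0 -0.0005 0.019 0 0 0; 0.03 0 -0.0005 0.019 0 0 0; 0.03 0 0 0.018 0 0 0; 0.03 0 0 0 0 0 0; 0 0 0 0 0 0 0; 0 0 0 0 0 0 0; 0 0 0 0 0 0 0; 0 0 0 0 0 0 0", "force": 15}}

```text
t: 4.95
position: [0.6133, -0.0939, 0.0695]
tool_rot: [[0.053, 0.999, -0.001], [0.999, -0.053, -0.0], [-0.0, -0.001, -1.0]]
contact_force: [-4.8, -0.0, 4.5]
gripper_width: 0.0089
```

Call:
{"method": "step_arm", "body": {"plan": "0 0 0 0 0 0 -0.9; 0 0 0 0 0 0 -0.9; 0 0 0 0 0 0 -0.9; 0 0 0 0 0 0 -0.9; 0 0 0 0 0 0 -0.9; 0 0 0 0 0 0 -0.9; 0 0 0 0 0 0 -0.9; 0 0 0 0 0 0 -0.9; 0 0 0 0 0 0 -0.8; 0 0 0 0 0 0 0"}}

```text
t: 6.2
position: [0.6108, -0.0959, 0.0695]
tool_rot: [[-0.974, 0.224, -0.007], [0.224, 0.975, -0.003], [0.006, -0.005, -1.0]]
contact_force: [-14.4, -5.5, 11.6]
gripper_width: 0.0094
```

```bash
python3 - <<'E'
from h import *
o=robot.get_obs();print(o['t'],o['position'],np.arctan2(*o['tool_rot'][:2,0][::-1]),o['q'],o['contact_force'],o['moment'],o['gripper_width'])
E
```

```text
6.2 [ 0.61077055 -0.09591928  0.06946007] 2.9153220877981845 [-0.34801932  0.41745303  1.58175897 -0.00603871  1.14809286 -1.69006722] [-14.35116666  -5.53015817  11.63790836] [-1.0292966   2.53360525  0.01417867] 0.009421886708476703
```

Call:
{"method": "step_arm", "body": {"plan": "0 -0.003 0 0 0 0 -0.4; 0 0 0 0 0 0 0; 0 0 0 0 0 0 0"}}

```text
t: 6.58
position: [0.6119, -0.0963, 0.069]
tool_rot: [[-0.988, 0.157, -0.012], [0.157, 0.988, -0.002], [0.011, -0.004, -1.0]]
contact_force: [-19.7, -6.2, 14.1]
gripper_width: 0.0089
```

```bash
python3 - <<'E'
from h import *
o=robot.get_obs();print(o['t'],o['position'],np.arctan2(*o['tool_rot'][:2,0][::-1]),o['contact_force'],o['moment'],o['gripper_width'])
E
```

```text
6.575 [ 0.61194779 -0.09628063  0.06895791] 2.984307477131399 [-19.66154543  -6.22543778  14.09618542] [-0.9813258   3.40574384  0.09911882] 0.008947090783404221
```

Call:
{"method": "step_arm", "body": {"plan": "0.03 0.003 0 0 0 0 0; 0.03 0 0 0 0 0 0; 0.03 0 0 -0.01 0 0 0; 0.03 0 0 -0.03 0 0 0; 0.03 0 0 -0.05 0 0 0; 0.05 0 0 -0.05 0 0 0; 0.06 0 0 0 0 0 0; 0.06 0 0 0 0 0 0"}}

```text
t: 7.58
position: [0.6136, -0.0938, 0.2084]
tool_rot: [[-0.988, 0.157, -0.0], [0.157, 0.988, 0.0], [0.0, 0.0, -1.0]]
contact_force: [-0.2, 0.4, -1.0]
gripper_width: 0.0578
```

```bash
python3 - <<'E'
from h import *
o=robot.get_obs();print(o['t'],o['position'],np.arctan2(*o['tool_rot'][:2,0][::-1]),o['contact_force'],o['gripper_width'])
im,d=robot.get_image('wrist');save('w3',im)
v,u=np.mgrid[0:400,0:640];K,W=cam('wrist');P=(np.linalg.inv(K)@np.stack([u.ravel(),v.ravel(),np.ones(u.size)]))*d.ravel()
P=((W[:3,:3]@P).T+W[:3,3]).reshape(400,640,3)
dk=(im.max(2)<90);D=lambda x,y:np.hypot(P[...,0]-x,P[...,1]-y)
t=P[dk&(D(.6145,-.0946)<.03)&(P[...,2]>.086)&(P[...,2]<.1)];print(len(t))
if len(t)>5:print(cv2.minAreaRect((t[:,:2]*1000).astype(np.float32)))
t=P[dk&(D(.4885,-.0763)<.04)&(P[...,2]>.149)&(P[...,2]<.16)];print(len(t))
if len(t)>5:print(t.mean(0),cv2.minEnclosingCircle((t[:,:2]*1000).astype(np.float32)))
E
```

```text
7.575 [ 0.61356844 -0.09381339  0.20835045] 2.9836882894078 [-0.17624118  0.36878456 -0.99903514] 0.05781705037180731
136
((612.3838500976562, -95.16569519042969), (8.76843547821045, 38.5906867980957), 81.00965881347656)
153
[ 0.48269929 -0.07874644  0.15082325] ((487.2782287597656, -76.21551513671875), 12.83006477355957)
```

View pics/w3.png

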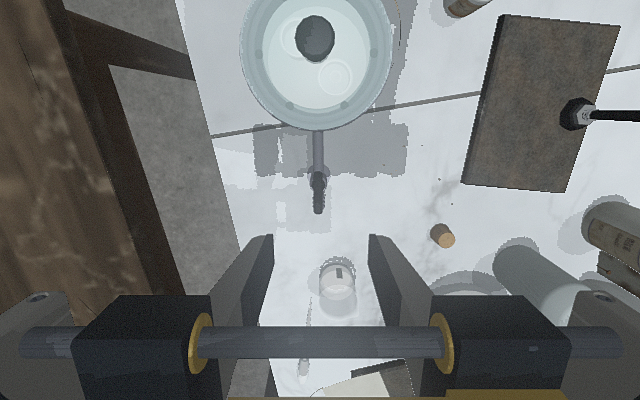

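```bash
python3 - <<'E'
from h import *
plan([.488,-.0763,.208],2.984,3,.06)
E
```

```text
0.06 0.0420 -0.0008 -0.0003 0 0 -0.001; 0.06 0.0420 -0.0008 -0.0003 0 0 -0.001; 0.06 0.0420 -0.0008 -0.0003 0 0 -0.001
```

Call:
{"method": "step_arm", "body": {"plan": "0.06 0.042 -0.0008 0 0 0 0; 0.06 0.042 -0.0008 0 0 0 0; 0.06 0.042 -0.0008 0 0 0 0; 0.06 0 0 0 0 0 0; 0.06 0 0 0.02 0 0 0; 0.06 0 0 0.02 0 0 0; 0.06 0 0 0 0 0 0"}}

```text
t: 8.5
position: [0.4879, -0.076, 0.1663]
tool_rot: [[-0.988, 0.158, -0.004], [0.157, 0.988, 0.002], [0.005, 0.001, -1.0]]
contact_force: [-0.3, -0.3, 0.4]
gripper_width: 0.0606
```

```bash
python3 - <<'E'
from h import *
o=robot.get_obs();print(o['t'],o['position'],o['contact_force'],o['gripper_width'],o['q'])
im,d=robot.get_image('wrist');save('w4',im)
im,d=robot.get_image('side');save('s4',im)
plan([.488,-.0763,.120],2.984,3,.06)
E
```

```text
8.5 [ 0.48794359 -0.07604092  0.16625828] [-0.33646262 -0.30377209  0.41290767] 0.06056043618734586 [-3.99917277e-01 -6.91549118e-03  1.87018623e+00  1.17298252e-04
  1.28316216e+00 -1.81259084e+00]
0.06 0.0004 0.0000 0.0162 0 0 -0.001; 0.06 0.0004 0.0000 0.0162 0 0 -0.001; 0.06 0.0004 0.0000 0.0162 0 0 -0.001
```

View pics/w4.png

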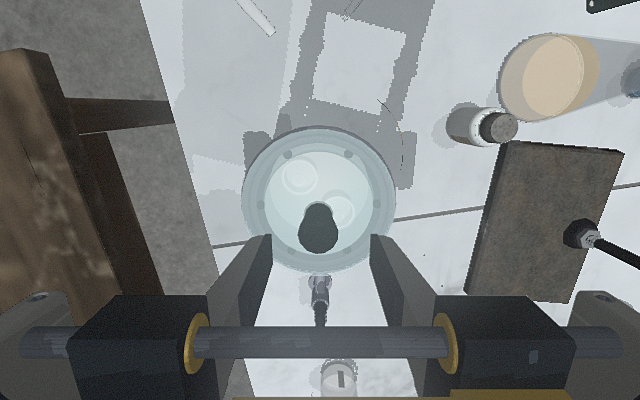

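View pics/s4.png

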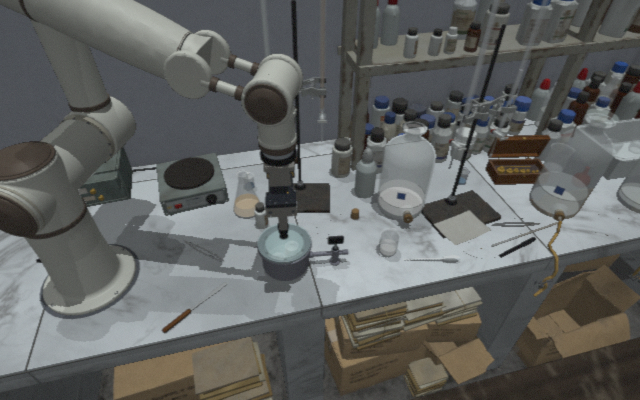

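Call:
{"method": "step_arm", "body": {"plan": "0.06 0 0 0.016 0 0 0; 0.06 0 0 0.016 0 0 0; 0.06 0 0 0.014 0 0 0; 0.06 0 0 0 0 0 0; 0 0 0 0 0 0 0; 0 0 0 0 0 0 0; 0 0 0 0 0 0 0; 0 0 0 0 0 0 0; 0 0 0 0 0 0 0", "force": 50}}

```text
t: 9.72
position: [0.4891, -0.0773, 0.1231]
tool_rot: [[-0.988, 0.157, 0.001], [0.157, 0.988, -0.002], [-0.001, -0.001, -1.0]]
contact_force: [-1.0, -3.4, 0.9]
gripper_width: 0.025
```

```bash
python3 - <<'E'
from h import *
o=robot.get_obs();print(o['t'],o['position'],o['contact_force'],o['moment'],o['gripper_width'])
E
```

```text
9.725 [ 0.48905938 -0.07729591  0.12305163] [-0.96844196 -3.36809837  0.93727431] [-0.614518    0.02655303  0.02042237] 0.02501471096765802
```

Call:
{"method": "step_arm", "body": {"plan": "0 0 0 -0.001 0 0 0; 0 0 0 -0.001 0 0 0; 0 0 0 -0.001 0 0 0; 0 0 0 -0.001 0 0 0; 0 0 0 0 0 0 0"}}

```text
t: 10.35
position: [0.4875, -0.076, 0.1251]
tool_rot: [[-0.988, 0.157, -0.003], [0.157, 0.988, 0.001], [0.003, 0.001, -1.0]]
contact_force: [0.4, -1.5, -15.9]
gripper_width: 0.025
```

Force builds as expected, and the width is steady, so there is no slip.

Call:
{"method": "step_arm", "body": {"plan": "0 0 0 -0.001 0 0 0; 0 0 0 -0.001 0 0 0; 0 0 0 -0.001 0 0 0; 0 0 0 -0.001 0 0 0; 0 0 0 -0.001 0 0 0; 0 0 0 -0.001 0 0 0; 0 0 0 0 0 0 0"}}

```text
t: 11.22
position: [0.4892, -0.0765, 0.133]
tool_rot: [[-0.988, 0.157, 0.001], [0.157, 0.988, -0.0], [-0.001, 0.0, -1.0]]
contact_force: [0.2, -0.2, -2.0]
gripper_width: 0.0248
```

Call:
{"method": "step_arm", "body": {"plan": "0 0 0 -0.001 0 0 0; 0 0 0 -0.001 0 0 0; 0 0 0 -0.001 0 0 0; 0 0 0 -0.001 0 0 0; 0 0 0 -0.001 0 0 0; 0 0 0 0 0 0 0; 0 0 0 0 0 0 0"}}

```text
t: 12.1
position: [0.4888, -0.0765, 0.1376]
tool_rot: [[-0.988, 0.157, -0.0], [0.157, 0.988, 0.0], [0.0, 0.0, -1.0]]
contact_force: [0.3, -0.6, -3.7]
gripper_width: 0.0246
```

```bash
python3 - <<'E'
from h import *
o=robot.get_obs();print(o['t'],o['position'],o['contact_force'],o['moment'],o['gripper_width'])
im,d=robot.get_image('side');save('s5',im);cv2.imwrite('pics/s5c.png',cv2.resize(im[170:300,220:380,::-1],None,fx=4.5,fy=4.5,interpolation=2))
for x in robot.tip_of('side','desiccator_lid')[:2]+robot.tip_of('side','lid_knob')[:2]: print(x)
E
```

```text
12.1 [ 0.48880521 -0.07652932  0.13755914] [ 0.29983215 -0.6276594  -3.67559526] [ 0.08172816 -0.13868713 -0.00600078] 0.024564587922718036
{'point': [285.6, 242.0], 'conf': 0.63}
{'point': [282.0, 226.3], 'conf': 0.85}
```

View pics/s5c.png

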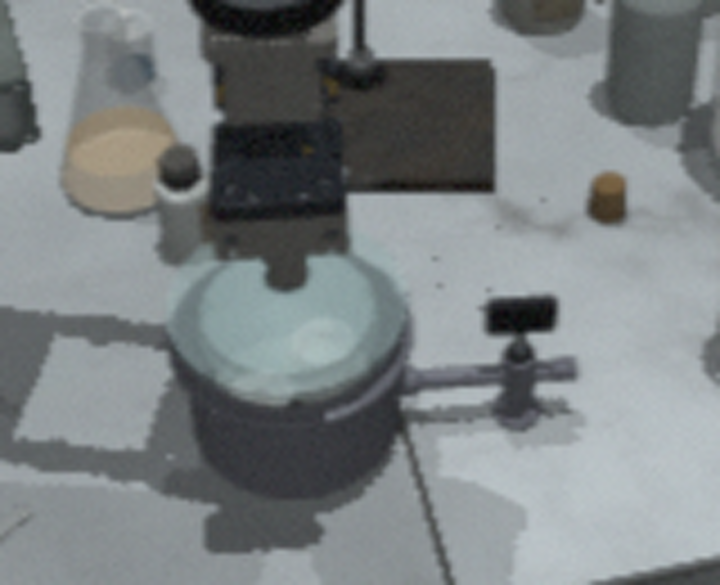

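```bash
cat > lid.py <<'E'
from h import *
from scipy.optimize import least_squares
im,d=robot.get_image('side')
v,u=np.mgrid[0:400,0:640];K,W=cam('side');P=(np.linalg.inv(K)@np.stack([u.ravel(),v.ravel(),np.ones(u.size)]))*d.ravel()
P=((W[:3,:3]@P).T+W[:3,3]).reshape(400,640,3)
r=np.hypot(P[...,0]-.4885,P[...,1]+.0763)
m=(r<.064)&(r>.054)&(P[...,2]>.08)&(P[...,2]<.16);q=P[m]
A=np.c_[q[:,0]-.4885,q[:,1]+.0763,np.ones(len(q))]
f=least_squares(lambda x:(A@x-q[:,2])/.002,[0,0,.1],loss='soft_l1').x
print(len(q),'tilt',f[:2].round(3),'z flange top',f[2],'resid',np.std(A@f-q[:,2]))
m=(r<.075)&(P[...,2]>.085)&(P[...,2]<.13);q=P[m];print('c',cv2.minEnclosingCircle((q[:,:2]*1000).astype(np.float32)))
o=robot.get_obs();print(o['t'],o['position'],o['contact_force'],o['gripper_width'])
E
python3 lid.py
python3 - <<'E'
from h import *
d=np.load('side0d.npy')
v,u=np.mgrid[0:400,0:640];K,W=cam('side');P=(np.linalg.inv(K)@np.stack([u.ravel(),v.ravel(),np.ones(u.size)]))*d.ravel()
P=((W[:3,:3]@P).T+W[:3,3]).reshape(400,640,3)
r=np.hypot(P[...,0]-.4885,P[...,1]+.0763)
m=(r<.064)&(r>.054)&(P[...,2]>.08)&(P[...,2]<.16);q=P[m];A=np.c_[q[:,0]-.4885,q[:,1]+.0763,np.ones(len(q))]
print('start',np.linalg.lstsq(A,q[:,2],rcond=None)[0])
E
```

```text
566 tilt [-0.051  0.045] z flange top 0.10812293084472055 resid 0.010761487506060935
c ((484.504150390625, -79.3570556640625), 68.90546417236328)
12.3 [ 0.48882303 -0.07653531  0.13756994] [ 0.03950006 -0.41090903 -3.0043166 ] 0.02504539086163407
start [-0.04657834 -0.00967306  0.09436114]
```

Call:
{"method": "step_arm", "body": {"plan": "0 0 0 0 0 0 0; 0 0 0 0 0 0 0; 0 0 0 0 0 0 0; 0 0 0 0 0 0 0; 0 0 0 0 0 0 0; 0 0 0 0 0 0 0; 0 0 0 0 0 0 0; 0 0 0 0 0 0 0"}}

```text
t: 13.3
position: [0.4888, -0.0766, 0.1376]
tool_rot: [[-0.988, 0.157, -0.0], [0.157, 0.988, 0.0], [0.0, -0.0, -1.0]]
contact_force: [-0.1, 0.2, -3.7]
gripper_width: 0.025
```

```bash
python3 lid.py
```

```text
570 tilt [-0.046  0.052] z flange top 0.1083394304078065 resid 0.010739010814431143
c ((484.6296081542969, -78.4383316040039), 67.808349609375)
13.35 [ 0.48883448 -0.07655382  0.13758852] [ 0.19177251 -1.28355292 -3.76659612] 0.02482000536744496
```

```bash
python3 - <<'E'
from h import *
def fit(d,z0,n):
    v,u=np.mgrid[0:400,0:640];K,W=cam('side');P=(np.linalg.inv(K)@np.stack([u.ravel(),v.ravel(),np.ones(u.size)]))*d.ravel()
    P=((W[:3,:3]@P).T+W[:3,3]).reshape(400,640,3)
    r=np.hypot(P[...,0]-.4885,P[...,1]+.0763)
    m=(r<.064)&(r>.052)&(abs(P[...,2]-z0)<.007);q=P[m]
    for _ in range(4):
        A=np.c_[q[:,0]-.4885,q[:,1]+.0763,np.ones(len(q))];f=np.linalg.lstsq(A,q[:,2],rcond=None)[0];e=q[:,2]-A@f;q=q[abs(e)<max(.0015,2*e.std())]
    print(n,len(q),f.round(4),e.std())
fit(np.load('side0d.npy'),.094,'start')
im,d=robot.get_image('side');fit(d,.108,'now')
im,d=robot.get_image('wrist');save('w6',im)
E
```

```text
start 422 [-0.0343 -0.0103  0.0951] 0.0019332821296399356
now 411 [-0.0364  0.0102  0.1094] 0.0019383179559520666
```

View pics/w6.png

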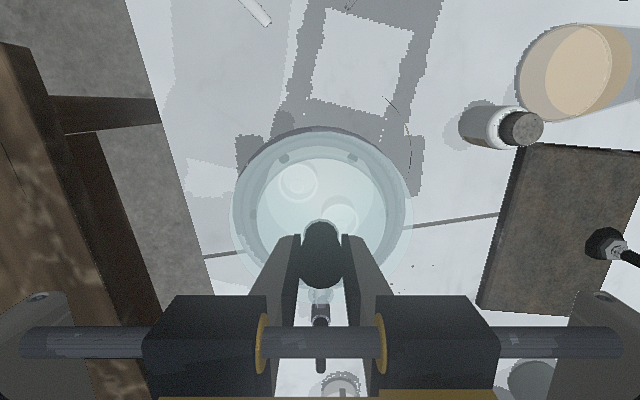

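Call:
{"method": "step_arm", "body": {"plan": "0 0 0 -0.001 0 0 0; 0 0 0 -0.001 0 0 0; 0 0 0 -0.001 0 0 0; 0 0 0 0 0 0 0; 0 0 0 0 0 0 0; 0 0 0 0 0 0 0; 0 0 0 0 0 0 0"}}

```text
t: 14.32
position: [0.4888, -0.0766, 0.1406]
tool_rot: [[-0.988, 0.157, -0.0], [0.157, 0.988, 0.0], [0.0, 0.0, -1.0]]
contact_force: [-0.7, 0.2, -2.5]
gripper_width: 0.0246
```

```bash
python3 lid.py; python3 -c "
from h import *
print(robot.get_obs()['joint_velocities'].round(4));print(robot.finish_job())"
```

```text
567 tilt [-0.049  0.051] z flange top 0.11123997045691204 resid 0.012302416257407524
c ((483.96270751953125, -79.56449127197266), 67.70397186279297)
14.375 [ 0.48883956 -0.076529    0.14057461] [-0.54172173  1.07596676 -3.89090407] 0.02472356201494433
[-0.0005 -0.0017  0.0022 -0.001   0.0006 -0.0001]
the job is handed in; nothing more can be done
None
```

I opened the vent tap first, then pulled the lid free, and handed the job in at about 14.4 s with the lid still held over the pot. The hand-in gives no verdict, so these are my own last checks:

- **Vent tap:** the depth image taken after I let go puts the bar at about -0.157 rad, against about -0.14 rad for the tube. That is roughly 1.55 rad open, and the side picture shows the bar in line with the tube. I did not feel a clear stop, and up to about 20 N of side force built up on the tool during the turn; it was gone once I let go.
- **Seal release:** I pulled in 1 mm rows. The upward pull reached 16 N at the reading about 2 mm up, then fell to about the lid's weight (2 to 4 N) once it was free.
- **Final height:** about 17 mm above the rim. The arm rose 17.5 mm after gripping, and the flange depth from the side camera gives about 17 mm.
- **Position:** the lid's centre is within about 6 mm of the pot's axis.
- **Stillness:** the joint speeds were near zero. The finger opening varied between 24.6 and 25.0 mm without a trend, so I saw no slip.
- **Tilt:** this check disagreed with itself. A careful fit 3 mm lower showed about 0.02 rad of change from the seated lid. The rough fit, which also catches finger points, read about 0.07 rad at the end. Both are under the 0.12 rad limit.
- **Other things:** I did not measure the bystanders afterwards, but in the pictures those in view had not moved.

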